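# Quick spin on the bench microcentrifuge

## Robot

A 6-joint arm with a two-finger parallel gripper is mounted at the origin on the work surface. World frame = base frame: x ahead of the robot, y to its left, z up, the work surface at z = 0. Lengths are in m, angles in rad, forces in N, time in s.
With the tool pointing down it reaches from about 0.25 to 0.775 m from the base axis. Payload 4 kg.
Tool frame: the origin (TCP) lies at the very end of the fingers, on their centre line; the grasp point (between the pads) lies 19 mm behind it (robot.grip_point_offset is the distance from the TCP to the grasp point, in m); z points along the fingers, x is the direction in which the jaws open and shut, and the axes are right-handed (so a half turn about z gives the same grasp; the last joint's range is limited). The gripper opens to 94 mm and grips with 3 to 60 N. Pads are 16 mm wide; open, the fingers measure 119 mm over their backs; the gripper's body (75 mm by 177 mm) begins 78 mm behind the grasp point.
Start: joints at [1.164, 0.087, 1.371, -0, 1.684, -0.103], TCP at [0.165, 0.525, 0.206] pointing down, gripper open.
Joint ranges: [-3.1, 3.1], [-0.76, 2.03], [0.27, 2.55], [-1.08, 4.22], [0.17, 2.65], [-2.57, 2.57]. Speed limits (rad/s): [2.79, 2.79, 3.14, 3.14, 3.14, 3.14].

## Interface

Orientations are given as [roll, pitch, yaw] about the fixed x, y, z axes, in that order (R = Rz(yaw) Ry(pitch) Rx(roll)).
In Python, from bench import robot gives the robot as it stands.
- The arm moves only by the shell command python3 -m inch 'ROWS'. ROWS is text: rows parted by semicolons, each of 5 numbers parted by spaces: the shift along the tool's x, y, z in cm, then the turn about the tool's z in rad, then the closure, from 0 (fully open) to 1 (shut). In form: tx ty tz spin claw; .... A call has 1 to 20 rows; each row is the pose to reach, as a shift and turn from the pose measured when the call began, along the tool's axes at that moment; what a row does not reach only later rows make up. A row lasts 1/12 s, in which the tool goes at most 41.7 mm and 7.16 degrees, less where a joint would pass 70% of its speed; a pose out of reach is approached as far as the arm can. A call with a gripper value outside its range is refused whole. The fingers move at their own pace and stop on an object; the grip force is fixed at half the most. Time passes only in rows, so rows that repeat a pose let the fingers close. It gives the time, the measured TCP pose, the force and the opening at its end, in the units of the state.
- robot.get_obs(): the state, without advancing time (a new reading comes with each control period).
- robot.snapshot(name): name is "side" or "top" or "wrist"; returns (picture, depth): 384x512x3 uint8, blue, green, red; 384x512 float32, m along the optical axis (not along the pixel's ray), 0 where there is no reading.
- robot.camera_info(name): a dict with "K" (3x3 intrinsics, pixels), "extrinsics" (4x4, takes a point from world to camera coordinates); the wrist camera has in their place "mount" (4x4, takes a point from camera to tool coordinates, whose origin is the TCP and whose axes are the tool frame's). Camera axes: x right, y down, z forward; pixel columns grow to the right and rows downward; lengths in m; the calibration is good to about 2 mm. A picture is of the moment at which its call begins: read the wrist's pose just before it. camera_info takes no time and is no camera call.
- robot.close_job(): hands the job in, once; it reports no verdict.
The state is a dict: "time": time; "joint_positions": joint angles; "qvel": joint speeds; "joint_torque": joint torques, N m; "tool_pos": TCP position; "ee_rot": TCP orientation; "wrist_force": force on the tool from outside, world axes, zero at the start; "wrist_torque": the same for the moment, N m; "width": finger opening in m.
Only numpy, scipy, OpenCV 4.12 (cv2) and the standard library are available. Lean on these libraries where they do the work, as an engineer would, in place of code of your own. Each camera call takes 0.05 s, during which the arm holds its last target.

## Task

Give the tubes already in the microcentrifuge a quick spin; it is all pushing and pressing with closed fingertips, and nothing is to be picked up. Push the open lid down until it is fully shut, without slamming it; then switch the machine on by pressing down the raised front end of the rocker switch as far as it goes; then press the oblong short-spin key fully down and keep it held, finishing while you still hold it. Leave the other two keys, the speed knob and everything standing around the machine as they are.

Things in the scene. Friction and masses are not known exactly. Their poses are not given: they have to be found in the camera images.
- centrifuge: Bench microcentrifuge, white housing 290 (x) x 280 (y) x 120 mm high under its lid, fixed to the counter. Origin: centre of its underside, on the counter. Its x axis runs from its front (towards the robot) to its back (lid hinge), y to its left seen from the robot, z up. The front part, x -140 to -46 mm, is a sloping control deck; behind it a step rises to the 120 mm high housing.
- lid (a joint): Angle of the lid in rad: 0 = fully shut, positive = open (starts 0.75 to 1.15, can go to 1.45). Stiff hinge: the lid (0.3 kg) stays where it is left; pushing its free edge down takes about 1 to 3 N.
- lid_push (a point): Point on the lid's outer (upper) face, on its centre line, 150 mm from the hinge axis and 12 mm above it when shut, 20 mm from the free edge. The lid is a white plate 170 mm long from hinge to free edge, 260 mm wide, 18 mm thick, with a clear window (92 x 116 mm) in its middle, solid near the free edge. Shut, its upper face is level, 140 mm above the counter. Axes as the lid's.
- lid_hinge (a point): Middle of the lid's hinge axis, which lies along the centrifuge's y axis at its x = +125 mm, 128 mm above the counter. Orientation is the centrifuge's. An open lid stands up from here and leans towards the front (its free edge is up and in front of the hinge).
- deck_middle (a point): Point on the grey control deck, 98 mm in front of the centrifuge's origin, 83 mm up. The deck rises to the back at 0.26 rad (15 deg). Five controls stand in a row across it through this point: three keys at y = -50, 0 and +50 mm, in an order that differs between machines; rocker and speed knob at y = +110 and -110 mm, either way round. A flat display strip lies behind the keys.
- rocker (a joint): Angle of the black mains rocker in rad: 0 = off (its front end, nearest the robot, stands raised), 0.36 = on (front end pressed down to its stop). Its pivot is stiff: it stays where it is left; pressing the raised end takes about 2.5 N at its very end, and more nearer the pivot.
- rocker_end (a point): Point on top of the rocker's raised front end, 16 mm in front of the pivot and 2 mm from the end. The rocker is 36 mm long (front to back, along the slope) and 24 mm wide, slightly V-shaped, pivoted across its middle in a 44 x 32 mm black bezel 3 mm high. Off, this point is 13 mm above the deck and the face there about level; on, it is 7 mm above the deck.
- oblong_key (a joint): Travel of the short-spin key in m: 0 = up, 0.005 = fully down. Spring return; it starts to move at 1.6 N and is fully down at 5.6 N. It moves square to the sloping deck (down and, by a quarter of that, to the back).
- oblong_key_top (a point): Centre of the top face of the oblong short-spin key: light grey, 36 mm long front to back (along the slope) and 18 mm wide, top face parallel to the deck and 10 mm above it when up.
- round_key (a joint): Travel in m of the round key, like the oblong key's; to be left alone.
- round_key_top (a point): Centre of the top face of the round key, 26 mm across, 10 mm above the deck.
- square_key (a joint): Travel in m of the square key, like the oblong key's; to be left alone.
- square_key_top (a point): Centre of the top face of the square key, 22 x 22 mm, 10 mm above the deck.
- speed_knob (a joint): Angle in rad of the speed knob, a black cone 36 mm across and 18 mm high at the other end of the row from the rocker; starts anywhere from -1 to 1; to be left alone.
- tube_rack: Steel test-tube rack with capped tubes, 200 x 66 mm, 91 mm high, loose, beside the machine at its +y side. Origin under its centre.
- reagent_bottle: White reagent bottle, 60 mm across, 125 mm high, loose, on the machine's -y side. Origin under its centre.
- dropper_bottle: Small amber dropper bottle, 36 mm across, 80 mm high, loose, at the machine's front -y corner. Origin under its centre.
- beaker: Glass beaker, 60 mm across, 75 mm high, loose, at the machine's front +y corner. Origin under its centre.
- microtube_rack: White microtube rack, 70 (x) x 115 (y) mm, 35 mm high over the tubes, loose, just in front of the machine. Origin under its centre.
- slide_box: Grey slide box, 87 x 102 mm, 37 mm high, loose, at the back of the machine's -y side. Origin under its centre.
- marker_pen: Marker pen, 116 mm long, 12 mm thick, lying in front of the machine, to the +y side. Origin under its centre.

How it is judged:
By the outcome, as a careful person would: the job done as asked, in the order asked, and still so for the second after the job is handed in, while the arm keeps its last pose, push and grip.
It also fails if it takes over 51 s, if anything falls off the work surface, if the arm or the gripper's body presses on something with over 40 N, if the wrist force passes 120 N, or if a joint passes its speed limit or range.

## Working session

There is one attempt and no reset: what is moved stays moved. The work goes in short steps, Python scripts to look and compute and a shell command to move; the robot and the scene stay as the last step left them, time stands still between calls to the robot, and variables do not carry over. Pictures are saved under pics/ and viewed, and the job is handed in when it is done.

```bash
ls; mkdir -p pics
python3 - <<'E'
from bench import robot
import cv2,numpy as np
print(robot.get_obs())
for n in ("side","top","wrist"):
    p,d=robot.snapshot(n); cv2.imwrite(f"pics/{n}0.png",p); np.save(f"pics/{n}0.npy",d)
    print(n,robot.camera_info(n))
E
```

```text
pics
{'time': 0.0, 'joint_positions': array([ 1.16385971e+00,  8.79520709e-02,  1.37223546e+00, -1.21693988e-06,
        1.68357182e+00, -1.03115450e-01]), 'qvel': array([-1.11729113e-03, -1.57540804e-03, -1.28365938e-03,  7.75398912e-04,
        7.57398770e-05,  3.37038360e-04]), 'joint_torque': array([-4.46331596e-04, -3.40200126e+01, -3.02416384e+01,  7.17980554e-02,
        3.36147076e-02, -2.33344517e-04]), 'tool_pos': array([0.1643424 , 0.52431137, 0.2043153 ]), 'ee_rot': array([-3.14137083e+00,  2.15531009e-03,  1.26697526e+00]), 'wrist_force': array([-0.18899008,  0.30499315,  0.5597734 ]), 'wrist_torque': array([ 0.01681139, -0.01224697,  0.0068265 ]), 'width': 0.0940407123452185}
side {'K': array([[402.01932662,   0.        , 253.3809422 ],
       [  0.        , 402.01932662, 188.39432894],
       [  0.        ,   0.        ,   1.        ]]), 'extrinsics': array([[-0.86583929, -0.50027975,  0.00651924,  0.52925487],
       [-0.36595252,  0.62436485, -0.69010672,  0.24799547],
       [ 0.34117603, -0.59990724, -0.72367825,  0.99098353],
       [ 0.        ,  0.        ,  0. 
[... 267 characters left out ...]
     [-0.96820899,  0.05640648, -0.24369995,  0.59287603],
       [ 0.24315951, -0.01635934, -0.96984835,  0.74144717],
       [ 0.        ,  0.        ,  0.        ,  1.        ]])}
wrist {'K': array([[328.18772732,   0.        , 256.99863583],
       [  0.        , 328.18772732, 195.6227115 ],
       [  0.        ,   0.        ,   1.        ]]), 'mount': array([[ 9.99999867e-01, -4.57542906e-04,  2.37140320e-04,
        -6.38289688e-04],
       [ 3.92266895e-04,  9.74232273e-01,  2.25546723e-01,
        -6.54051143e-02],
       [-3.34227056e-04, -2.25546600e-01,  9.74232323e-01,
        -1.79073192e-01],
       [ 0.00000000e+00,  0.00000000e+00,  0.00000000e+00,
         1.00000000e+00]])}
```

View pics/side0.png

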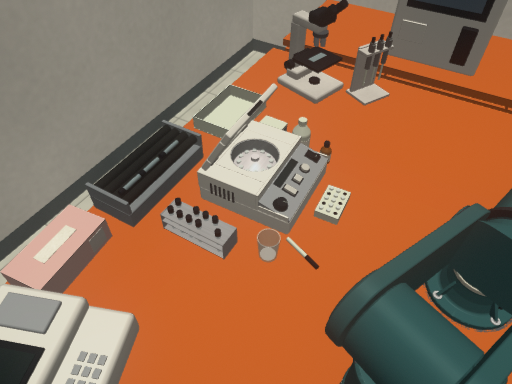

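View pics/top0.png

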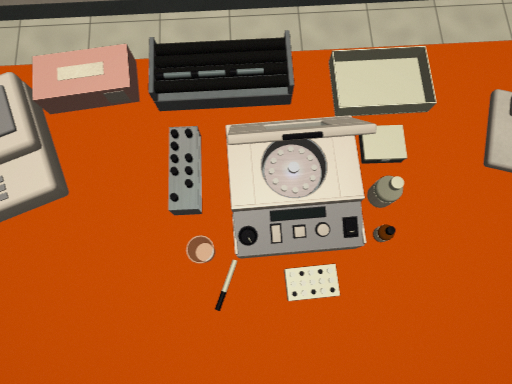

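View pics/wrist0.png

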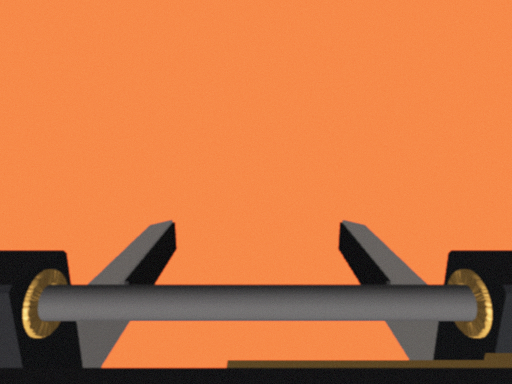

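The top view shows the knob at (248,235), the oblong key at (276,233), the square key at (300,231), the round key at (323,229) and the rocker at (350,226). I'll enlarge it to get exact positions.

```bash
cat > h.py <<'E'
import numpy as np, cv2
from bench import robot
def deproj(n,u,v,z):
    c=robot.camera_info(n);K=c["K"];E=c["extrinsics"]
    p=np.array([(u-K[0,2])/K[0,0]*z,(v-K[1,2])/K[1,1]*z,z])
    return E[:3,:3].T@(p-E[:3,3])
def proj(n,P):
    c=robot.camera_info(n);P=np.atleast_2d(P)
    q=P@c["extrinsics"][:3,:3].T+c["extrinsics"][:3,3]
    q=q@c["K"].T
    return q[:,:2]/q[:,2:]
E
python3 - <<'E'
import cv2
p=cv2.imread('pics/top0.png')
cv2.imwrite('pics/topc.png',cv2.resize(p[110:260,220:380],None,fx=4,fy=4,interpolation=cv2.INTER_CUBIC)[:600])
p=cv2.imread('pics/side0.png')
cv2.imwrite('pics/sidec.png',cv2.resize(p[80:230,190:340],None,fx=4,fy=4,interpolation=cv2.INTER_CUBIC))
E
```

```text
(no output)
```

View pics/topc.png

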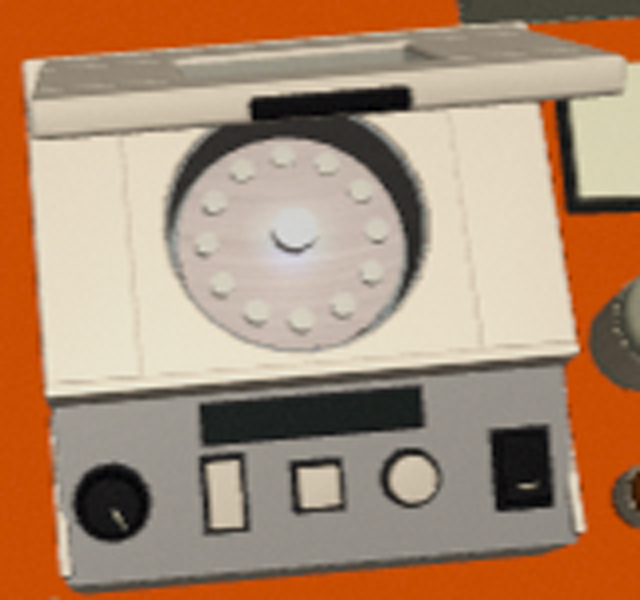

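View pics/sidec.png

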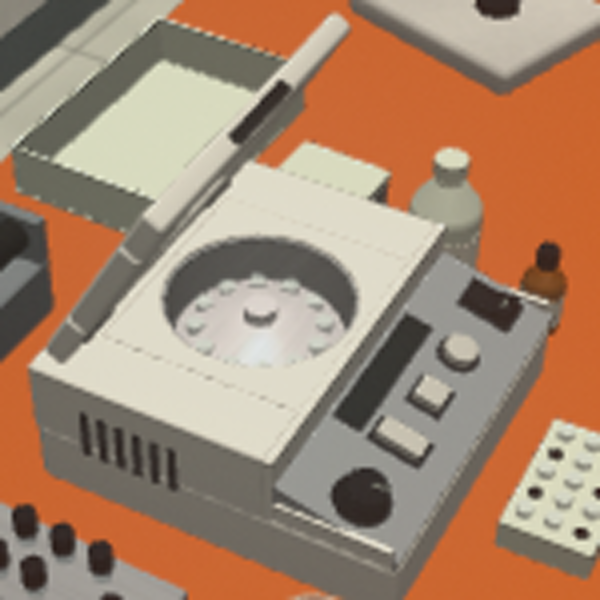

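```bash
cat > fit.py <<'E'
from h import *
from scipy.optimize import least_squares
n=np.array([-np.sin(.26),0,np.cos(.26)]); D=np.array([-.098,0,.083])
def k(y): return D+[0,y,0]+.01*n
def lid(r,h,y,a): return np.array([.125-r*np.cos(a)+h*np.sin(a),y,.128+r*np.sin(a)+h*np.cos(a)])
def pts(a): return dict(ob=k(.05),sq=k(0),ro=k(-.05),fl=np.array([-.046,.14,.12]),fr=np.array([-.046,-.14,.12]),
  lol=lid(.17,.012,.13,a),lor=lid(.17,.012,-.13,a),lil=lid(.17,-.006,.13,a),lir=lid(.17,-.006,-.13,a))
T=dict(ob=(226,493),sq=(319,485),ro=(411,478),fl=(48,395),fr=(577,352),lol=(35,100),lor=(622,58),lil=(35,136),lir=(622,95))
S=dict(ob=(402,440),sq=(433,395),ro=(460,349),fl=(270,463),fr=(445,228))
obs=[("top",q,np.array(c)/4+[220,110]-.375) for q,c in T.items()]+[("side",q,np.array(c)/4+[190,80]-.375) for q,c in S.items()]
def W(p,P): c,s=np.cos(p[2]),np.sin(p[2]); return np.array([p[0]+c*P[0]-s*P[1],p[1]+s*P[0]+c*P[1],P[2]])
def f(p):
    P=pts(p[3]); return np.concatenate([proj(c,W(p,P[q]))[0]-uv for c,q,uv in obs])
if __name__=="__main__":
    r=least_squares(f,[.5,0,0,1.0],loss='soft_l1'); p=r.x
    print("pose",p.round(4)); print(r.fun.reshape(-1,2).round(1).tolist())
    P=pts(p[3]); d=np.load('pics/top0.npy')
    for c,q,uv in obs:
        if c=="top" and q in("ob","sq","ro"):
            print(q,W(p,P[q]).round(4),deproj("top",*uv,d[int(round(uv[1])),int(round(uv[0]))]).round(4))
    d=np.load('pics/side0.npy')
    for c,q,uv in obs:
        if c=="side" and q in("ob","sq","ro"):
            print(q,deproj("side",*uv,d[int(round(uv[1])),int(round(uv[0]))]).round(4))
    rk=np.array([-.098,-.11,.083])+ -.016*np.array([np.cos(.26),0,np.sin(.26)])+.013*n
    print("rocker_end",W(p,rk).round(4)); print("lidpush",W(p,lid(.15,.012,0,p[3])).round(4),"shut",W(p,lid(.15,.012,0,0)).round(4)); print("lid inner edge",W(p,P['lol']).round(3),W(p,P['lor']).round(3))
    np.save('pose.npy',p)
E
python3 fit.py; python3 -c "
from bench import robot
from scipy.spatial.transform import Rotation as R
print(R.from_euler('xyz',robot.get_obs()['ee_rot']).as_matrix().round(3))"
```

```text
pose [ 0.6002 -0.0495  0.0214  1.0433]
[[-0.4, 0.1], [-0.1, 0.3], [0.4, 0.1], [-1.0, 0.1], [0.8, 0.4], [-2.2, -0.2], [1.8, -0.9], [-1.3, 1.2], [1.5, 0.3], [-0.4, -1.0], [-0.5, -1.1], [-0.1, -0.3], [-0.7, 0.5], [0.0, -0.7]]
ob [ 0.4986 -0.0017  0.0927] [ 0.4985 -0.0024  0.0951]
sq [ 0.4997 -0.0517  0.0927] [ 0.5004 -0.0521  0.0914]
ro [ 0.5008 -0.1017  0.0927] [ 0.5011 -0.1008  0.0928]
ob [0.4953 0.0028 0.0944]
sq [ 0.4971 -0.05    0.0911]
ro [ 0.4999 -0.1001  0.0932]
rocker_end [ 0.4858 -0.162   0.0914]
lidpush [ 0.6601 -0.0482  0.2636] shut [ 0.5752 -0.0501  0.14  ]
lid inner edge [0.647 0.082 0.281] [ 0.653 -0.178  0.281]
[[ 0.299  0.954 -0.001]
 [ 0.954 -0.299 -0.002]
 [-0.002 -0.    -1.   ]]
```

The fit residuals are about 1 px, which puts the machine at (0.600, -0.050), yaw 0.021, with the lid at 1.04 rad. Next I'll close the fingers, turn the jaw axis along world y, and move high behind the lid's free edge.

```bash
python3 -m inch '0 0 -5 0 1; 0 0 -10 -0.1 1; -4 6 -15.6 -0.325 1; -8 13 -15.6 -0.325 1; -12 20 -15.6 -0.325 1; -14 24 -15.6 -0.325 1; -16 27 -15.6 -0.325 1; -18 31 -15.6 -0.325 1; -20 34 -15.6 -0.325 1; -22 37.5 -15.6 -0.325 1; -24 41 -15.6 -0.325 1; -26 44.5 -15.6 -0.325 1; -28 48 -15.6 -0.325 1; -30 51 -15.6 -0.325 1; -32 54.5 -15.6 -0.325 1; -34 58 -15.6 -0.325 1; -36 61.5 -15.6 -0.325 1; -38 65 -15.6 -0.325 1; -39.1 66.8 -15.6 -0.325 1; -39.1 66.8 -15.6 -0.325 1'
python3 - <<'E'
from h import *
p,d=robot.snapshot("side"); cv2.imwrite("pics/side1.png",cv2.resize(p[40:240,150:400],None,fx=3,fy=3))
p,d=robot.snapshot("wrist"); cv2.imwrite("pics/wrist1.png",p)
E
```

```text
time: 1.82
tool_pos: [0.659, -0.0205, 0.3605]
ee_rot: [-3.14, 0.001, 1.592]
wrist_force: [0.4, 0.6, 0.4]
width: 0.0003
```

View pics/side1.png

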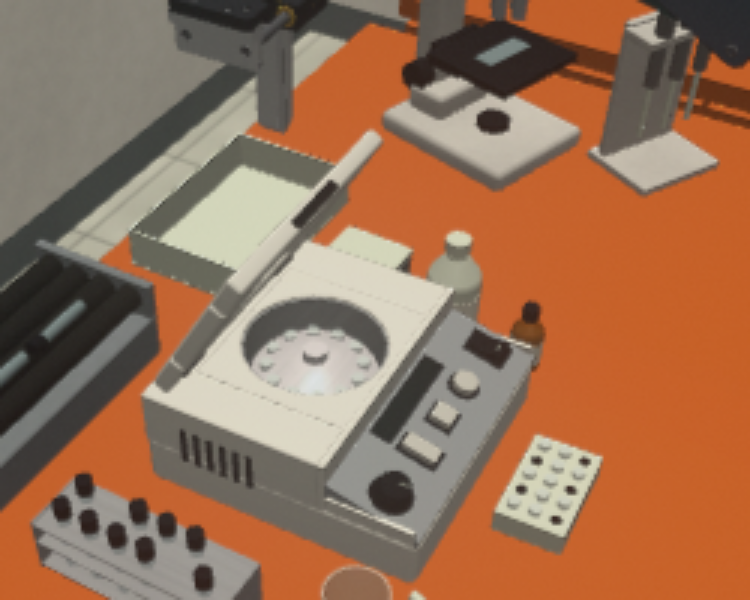

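View pics/wrist1.png

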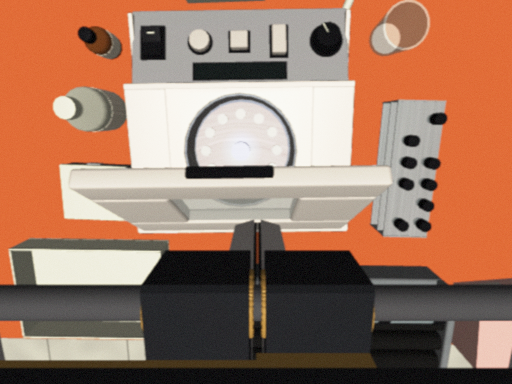

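The wrist view shows the closed fingers at (257,225), just behind the lid edge at about row 175, with the machine square to the tool. I'll move a little further back and then down behind the lid.

```bash
python3 -m inch '-1.5 1.3 0 0 1; -3 2.8 0 0 1; -3 2.8 0 0 1; -3 2.8 -0 0 1; -3 2.8 2.5 0 1; -3 2.8 5 0 1; -3 2.8 7.5 0 1; -3 2.8 9.2 0 1; -3 2.8 9.2 0 1; -3 2.8 9.2 0 1; -3 2.8 9.2 0 1'
python3 - <<'E'
from h import *
from fit import *
p=np.load('pose.npy'); o=robot.get_obs(); t=o['tool_pos']
print(t,o['wrist_force'])
c,s=np.cos(p[2]),np.sin(p[2])
# deltas in machine frame == tool (y=mach x, x=mach y), cm, z down ; from current
for a in [1.043,1.0,.9,.8,.7,.6,.5,.4,.3,.2,.15,.1,.07,.04,.02,0]:
    m=lid(.155,.012,0,a)+[.008,0,0]; w=W(p,m)-t
    print(a, "ty %.2f tx %.2f tz %.2f"%((c*w[0]+s*w[1])*100,(-s*w[0]+c*w[1])*100,-w[2]*100))
E
```

```text
time: 2.83
tool_pos: [0.6889, -0.053, 0.2646]
ee_rot: [-3.136, 0.002, 1.586]
wrist_force: [0.1, -0.1, -0.4]
width: 0.0002
[ 0.68888311 -0.0530097   0.26459509] [ 0.07596799 -0.10278007 -0.41429542]
1.043 ty -2.33 tx 0.54 tz -0.34
1.0 ty -2.92 tx 0.54 tz -0.03
0.9 ty -4.25 tx 0.54 tz 0.77
0.8 ty -5.49 tx 0.54 tz 1.70
0.7 ty -6.64 tx 0.54 tz 2.76
0.6 ty -7.67 tx 0.54 tz 3.92
0.5 ty -8.58 tx 0.54 tz 5.18
0.4 ty -9.37 tx 0.54 tz 6.52
0.3 ty -10.01 tx 0.54 tz 7.93
0.2 ty -10.51 tx 0.54 tz 9.40
0.15 ty -10.70 tx 0.54 tz 10.16
0.1 ty -10.86 tx 0.54 tz 10.92
0.07 ty -10.93 tx 0.54 tz 11.38
0.04 ty -11.00 tx 0.54 tz 11.84
0.02 ty -11.03 tx 0.54 tz 12.15
0 ty -11.06 tx 0.54 tz 12.46
```

```bash
python3 -m inch '0.5 -0.8 -0.3 0 1; 0.5 -1.6 -0.3 0 1; 0.5 -2.2 -0.3 0 1; 0.5 -2.6 -0.2 0 1; 0.5 -2.9 0 0 1; 0.5 -3.6 0.4 0 1; 0.5 -4.25 0.8 0 1; 0.5 -4.9 1.2 0 1; 0.5 -5.5 1.7 0 1; 0.5 -6.1 2.2 0 1; 0.5 -6.65 2.8 0 1; 0.5 -7.2 3.3 0 1; 0.5 -7.7 3.9 0 1; 0.5 -8.1 4.5 0 1; 0.5 -8.6 5.2 0 1; 0.5 -9 5.8 0 1; 0.5 -9.2 6.2 0 1; 0.5 -9.4 6.5 0 1; 0.5 -9.4 6.5 0 1'
python3 - <<'E'
from h import *
from fit import *
p=np.load('pose.npy'); o=robot.get_obs(); t=o['tool_pos']
print(t,o['wrist_force'])
c,s=np.cos(p[2]),np.sin(p[2])
for a in [.4,.3,.2,.15,.1,.07,.04,.02,0]:
    m=lid(.155,.012,0,a)+[.008,0,0]; w=W(p,m)-t
    print(a, "ty %.2f tx %.2f tz %.2f"%((c*w[0]+s*w[1])*100,(-s*w[0]+c*w[1])*100,-w[2]*100))
im,d=robot.snapshot("side"); cv2.imwrite("pics/side2.png",cv2.resize(im[40:240,150:400],None,fx=3,fy=3))
E
```

```text
time: 4.42
tool_pos: [0.5938, -0.0496, 0.1993]
ee_rot: [-3.134, 0.002, 1.586]
wrist_force: [-0.4, 0.0, 0.6]
width: 0.0003
[ 0.59382552 -0.04959422  0.19927248] [-0.4362934   0.00619378  0.60582201]
0.4 ty 0.13 tx -0.01 tz -0.01
0.3 ty -0.51 tx -0.01 tz 1.40
0.2 ty -1.01 tx -0.01 tz 2.87
0.15 ty -1.21 tx -0.01 tz 3.62
0.1 ty -1.36 tx -0.01 tz 4.39
0.07 ty -1.44 tx -0.01 tz 4.85
0.04 ty -1.50 tx -0.01 tz 5.31
0.02 ty -1.53 tx -0.01 tz 5.62
0 ty -1.56 tx -0.01 tz 5.93
```

View pics/side2.png

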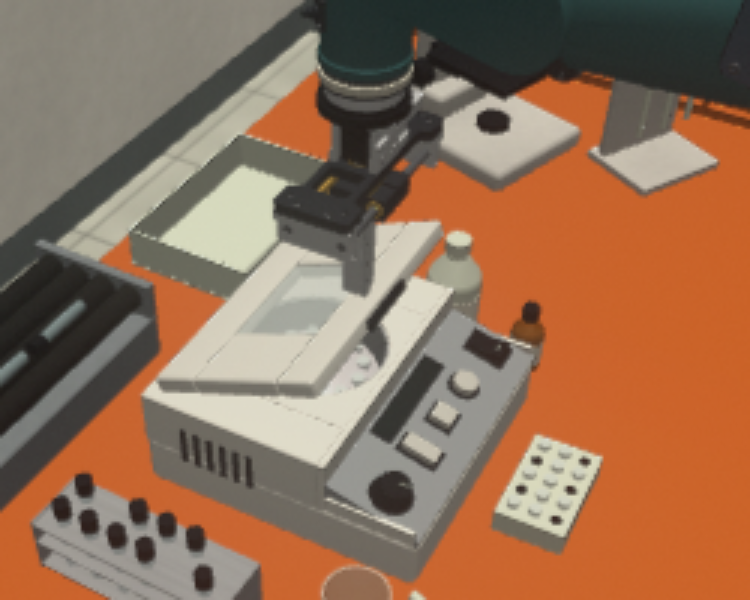

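The lid is following the fingertips: it is at about 0.4 rad, with the tip on the solid strip near its free edge at (358,285). I'll carry on down, and slower towards the end.

```bash
python3 -m inch '0 -0.1 0.4 0 1; 0 -0.3 0.9 0 1; 0 -0.5 1.4 0 1; 0 -0.65 1.8 0 1; 0 -0.8 2.2 0 1; 0 -0.9 2.55 0 1; 0 -1 2.85 0 1; 0 -1.1 3.15 0 1; 0 -1.15 3.4 0 1; 0 -1.2 3.65 0 1; 0 -1.25 3.9 0 1; 0 -1.3 4.1 0 1; 0 -1.35 4.3 0 1; 0 -1.4 4.5 0 1; 0 -1.4 4.65 0 1; 0 -1.45 4.8 0 1; 0 -1.45 4.95 0 1; 0 -1.5 5.1 0 1; 0 -1.5 5.2 0 1; 0 -1.5 5.3 0 1'
```

```text
time: 6.13
tool_pos: [0.5786, -0.0498, 0.1466]
ee_rot: [-3.134, 0.002, 1.586]
wrist_force: [0.2, 0.8, 1.3]
width: 0.0003
```

```bash
python3 -m inch '0 0 0.1 0 1; 0 0 0.2 0 1; 0 0 0.3 0 1; 0 0 0.4 0 1; 0 0 0.5 0 1; 0 0 0.55 0 1; 0 0 0.6 0 1; 0 0 0.65 0 1; 0 0 0.7 0 1; 0 0 0.75 0 1; 0 0 0.75 0 1; 0 0 0.75 0 1'
```

```text
time: 7.13
tool_pos: [0.5785, -0.0498, 0.1403]
ee_rot: [-3.135, 0.002, 1.586]
wrist_force: [-3.1, 0.8, 5.1]
width: 0.0004
```

```bash
python3 -m inch '0 0 0.1 0 1; 0 0 0.15 0 1; 0 0 0.2 0 1; 0 0 0.2 0 1; 0 0 0.2 0 1'
python3 - <<'E'
from h import *
im,d=robot.snapshot("side"); cv2.imwrite("pics/side3.png",cv2.resize(im[40:240,150:400],None,fx=3,fy=3))
E
```

```text
time: 7.55
tool_pos: [0.5785, -0.0498, 0.1402]
ee_rot: [-3.136, 0.002, 1.586]
wrist_force: [-4.5, 0.6, 8.6]
width: 0.0006
```

View pics/side3.png

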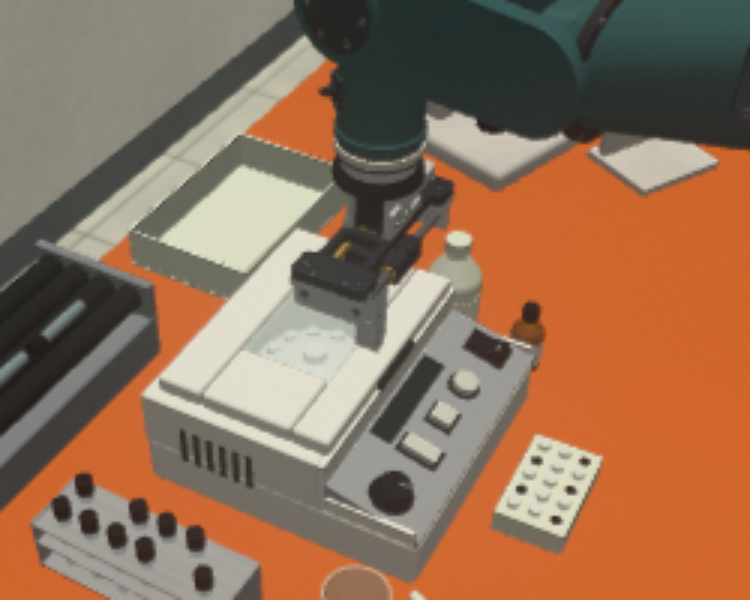

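The lid is on its stop: z stayed at 0.140 while the force rose to 8.6 N, and the picture shows it flush with the housing. Next I'll lift off and move over the rocker's front end.

```bash
python3 -m inch '0 0 -1.5 0 1; 0 0 -4 0 1; -1.5 -1.3 -5.5 0 1; -4 -3.5 -6 0 1; -6.3 -5.6 -6 0 1; -8.6 -7.7 -6 0 1; -10.2 -9.1 -6 0 1; -11.1 -9.8 -6 0 1; -11.1 -9.8 -6 0 1; -11.1 -9.8 -4 0 1; -11.1 -9.8 -2 0 1; -11.1 -9.8 0 0 1; -11.1 -9.8 1 0 1; -11.1 -9.8 1 0 1; -11.1 -9.8 1 0 1'
python3 - <<'E'
from h import *
print(robot.get_obs()['tool_pos'])
im,d=robot.snapshot("side"); cv2.imwrite("pics/side4.png",cv2.resize(im[90:190,220:370],None,fx=5,fy=5,interpolation=cv2.INTER_CUBIC))
im,d=robot.snapshot("wrist"); cv2.imwrite("pics/wrist4.png",im)
E
```

```text
time: 8.85
tool_pos: [0.4825, -0.1616, 0.1306]
ee_rot: [-3.136, 0.002, 1.587]
wrist_force: [1.2, -0.2, 0.9]
width: 0.0004
[ 0.48250525 -0.16164035  0.13062353]
```

View pics/side4.png

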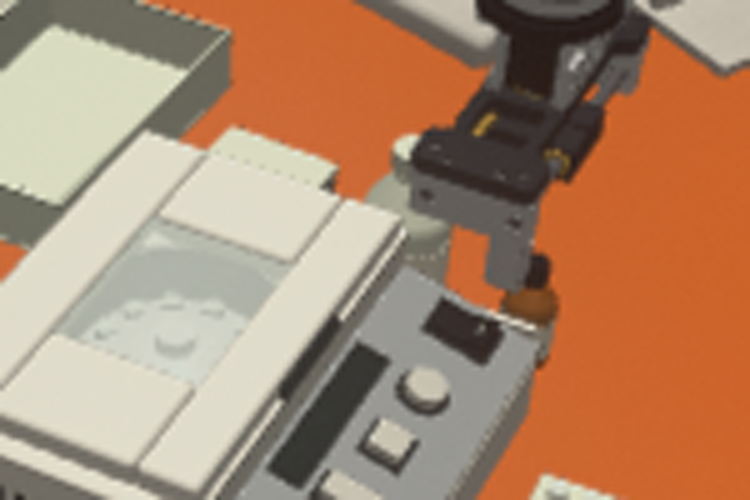

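View pics/wrist4.png

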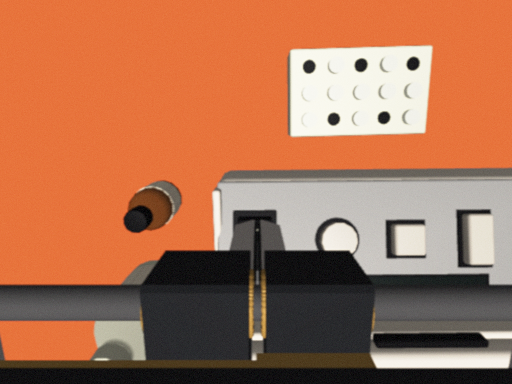

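The wrist view shows the fingers centred over the rocker's front end, at about (257,215). I'll descend now and watch the force.

```bash
python3 -m inch '0 0 1 0 1; 0 0 2 0 1; 0 0 3 0 1; 0 0 3.5 0 1; 0 0 3.7 0 1; 0 0 3.8 0 1; 0 0 3.9 0 1; 0 0 4.0 0 1; 0 0 4.1 0 1; 0 0 4.2 0 1; 0 0 4.3 0 1; 0 0 4.3 0 1'
```

```text
time: 9.95
tool_pos: [0.4828, -0.1627, 0.0898]
ee_rot: [-3.138, 0.004, 1.587]
wrist_force: [-3.5, -0.3, 4.7]
width: 0.0008
```

```bash
python3 -m inch '0 0 0.1 0 1; 0 0 0.2 0 1; 0 0 0.3 0 1; 0 0 0.4 0 1; 0 0 0.4 0 1; 0 0 0.4 0 1'; python3 -m inch '0 0 0.1 0 1; 0 0 0.2 0 1; 0 0 0.3 0 1; 0 0 0.4 0 1; 0 0 0.4 0 1; 0 0 0.4 0 1'
```

```text
time: 10.45
tool_pos: [0.4821, -0.1628, 0.0867]
ee_rot: [-3.137, 0.004, 1.587]
wrist_force: [-6.5, 0.7, 9.1]
width: 0.0004
time: 10.95
tool_pos: [0.4821, -0.1628, 0.0863]
ee_rot: [-3.138, 0.005, 1.587]
wrist_force: [-8.9, 1.5, 18.2]
width: 0.0007
```

It reached a hard stop at z = 0.0863 with 18 N, close to the predicted 0.087. I'll lift and check.

```bash
python3 -m inch '0 0 -1 0 1; 0 0 -3 0 1; 0 0 -5 0 1; 2 0 -6 0 1; 5 0 -6 0 1; 8 0 -6 0 1; 11 0 -6 0 1; 13.5 0 -6 0 1; 15 0 -6 0 1; 15 0 -6 0 1; 15 0 -6 0 1'
python3 - <<'E'
from h import *
print(robot.get_obs()['tool_pos'])
im,d=robot.snapshot("side"); cv2.imwrite("pics/side5.png",cv2.resize(im[90:190,220:370],None,fx=5,fy=5,interpolation=cv2.INTER_CUBIC))
im,d=robot.snapshot("wrist"); cv2.imwrite("pics/wrist5.png",im)
im,d=robot.snapshot("top"); cv2.imwrite("pics/top5.png",cv2.resize(im[190:260,220:380],None,fx=5,fy=5,interpolation=cv2.INTER_CUBIC))
E
```

```text
time: 11.87
tool_pos: [0.4803, -0.0121, 0.1451]
ee_rot: [-3.138, 0.005, 1.589]
wrist_force: [-0.6, 0.7, 0.2]
width: 0.0007
[ 0.48025651 -0.01210529  0.14508859]
```

View pics/side5.png

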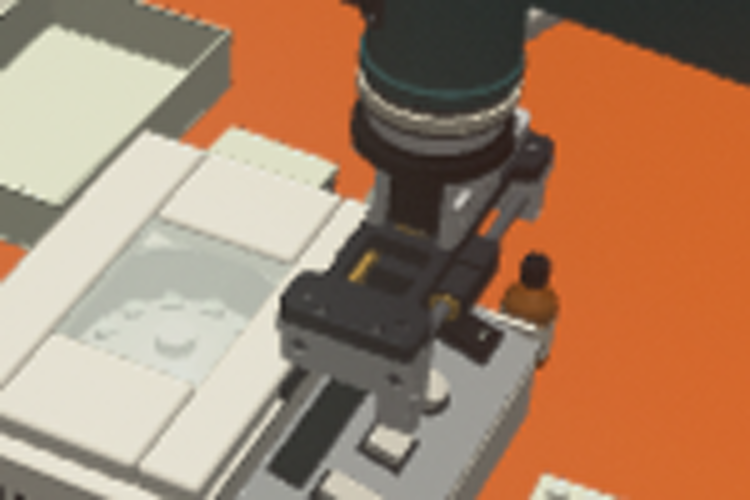

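View pics/wrist5.png

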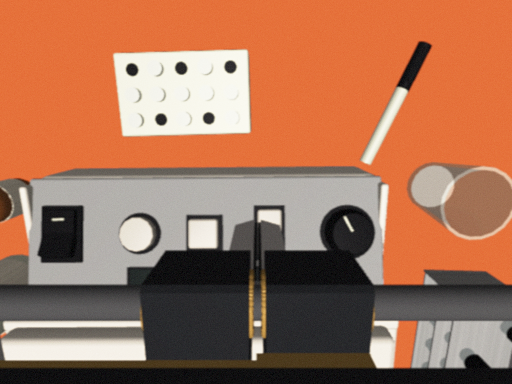

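View pics/top5.png

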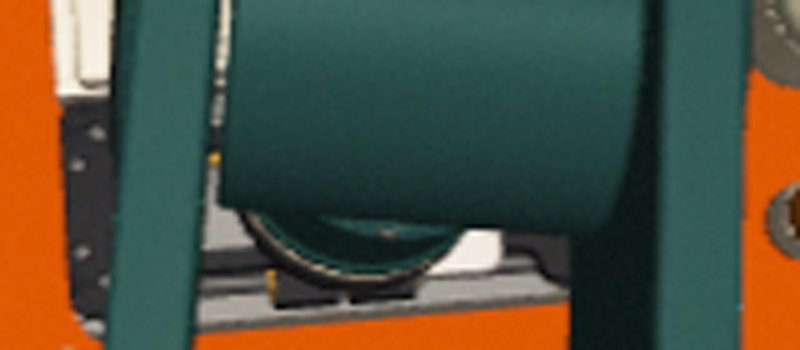

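The rocker at wrist (62,232) looks tipped, with its back end raised. I'll check its profile from the wrist depth and work out the offset to the oblong key.

Run:
```python
from h import *
from fit import W
from scipy.spatial.transform import Rotation as R
o=robot.get_obs(); im,d=robot.snapshot("wrist"); c=robot.camera_info("wrist");K=c["K"];M=c["mount"]
Rt=R.from_euler('xyz',o['ee_rot']).as_matrix();p=np.load('pose.npy')
def w(u,v,z):
    q=np.array([(u-K[0,2])/K[0,0]*z,(v-K[1,2])/K[1,1]*z,z,1]); return Rt@(M@q)[:3]+o['tool_pos']
C,S=np.cos(p[2]),np.sin(p[2])
def mach(P): x,y=P[:2]-p[:2]; return np.array([C*x+S*y,-S*x+C*y,P[2]])
n=np.array([-np.sin(.26),0,np.cos(.26)]);D=np.array([-.098,0,.083])
for u,vs in ((62,range(205,264,4)),(95,(215,240)),(270,(212,218)),(205,(225,235)),(138,(225,235))):
    for v in vs:
        P=w(u,v,np.median(d[v-1:v+2,u-1:u+2])); m=mach(P); print(u,v,P.round(4),"along %.1f y %.1f height %.1f mm"%((m-D)@[np.cos(.26)*1e3,0,np.sin(.26)*1e3],m[1]*1e3,(m-D)@n*1e3))
k=W(p,D+[0,.05,0]+.01*n); k[0]-=.005; dd=k-o['tool_pos']
print("key tgt",k,"tool delta cm",(Rt.T@dd*100).round(2))
```

```text
62 205 [ 0.4814 -0.1663  0.0774] along -23.9 y -114.2 height 0.6 mm
62 209 [ 0.4838 -0.1647  0.0807] along -20.8 y -112.6 height 3.1 mm
62 213 [ 0.4854 -0.1618  0.0859] along -17.8 y -109.8 height 7.7 mm
62 217 [ 0.4883 -0.1616  0.0869] along -14.8 y -109.7 height 7.9 mm
62 221 [ 0.4913 -0.1616  0.0874] along -11.7 y -109.8 height 7.7 mm
62 225 [ 0.4942 -0.1616  0.088 ] along -8.7 y -109.8 height 7.5 mm
62 229 [ 0.4973 -0.1618  0.0884] along -5.7 y -110.0 height 7.1 mm
62 233 [ 0.5002 -0.1615  0.0894] along -2.7 y -109.8 height 7.3 mm
62 237 [ 0.5025 -0.1605  0.0915] along 0.2 y -108.9 height 8.8 mm
62 241 [ 0.5051 -0.1599  0.0931] along 3.1 y -108.3 height 9.6 mm
62 245 [ 0.5076 -0.1591  0.095 ] along 6.0 y -107.6 height 10.8 mm
62 249 [ 0.5101 -0.1585  0.0965] along 8.9 y -107.1 height 11.6 mm
62 253 [ 0.5123 -0.1575  0.0987] along 11.6 y -106.1 height 13.2 mm
62 257 [ 0.5167 -0.1596  0.0959] along 15.1 y -108.3 height 9.4 mm
62 261 [ 0.5222 -0.1631  0.0912] along 19.0 y -111.8 height 3.4 mm
95 215 [ 0.4886 -0.1403  0.0792] along -16.0 y -88.4 height 0.4 mm
95 240 [ 0.5072 -0.1395  0.0846] along 3.4 y -88.0 height 0.8 mm
270 212 [ 0.4814 -0.0045  0.0885] along -17.7 y 47.6 height 10.4 mm
270 218 [ 0.4858 -0.0044  0.0896] along -13.3 y 47.5 height 10.4 mm
205 225 [ 0.4915 -0.0528  0.0912] along -8.3 y -0.9 height 10.7 mm
205 235 [ 0.4988 -0.0527  0.0927] along -0.9 y -1.0 height 10.3 mm
138 225 [ 0.4923 -0.1028  0.0912] along -8.6 y -51.0 height 10.7 mm
138 235 [ 0.4997 -0.1028  0.0925] along -1.1 y -51.1 height 10.1 mm
key tgt [ 0.49361161 -0.00168147  0.0926639 ] tool delta cm [1.19 1.38 5.25]
```

The rocker's front is now about 7 mm above the deck and its back end is raised, so it's on. Next is the oblong key.

```bash
python3 -m inch '0.5 0.7 0 0 1; 1.05 1.4 0 0 1; 1.05 1.4 1 0 1; 1.05 1.4 2.5 0 1; 1.05 1.4 4 0 1; 1.05 1.4 4.6 0 1; 1.05 1.4 4.7 0 1; 1.05 1.4 4.7 0 1; 1.05 1.4 4.7 0 1'
python3 - <<'E'
from h import *
print(robot.get_obs()['tool_pos'])
im,d=robot.snapshot("side"); cv2.imwrite("pics/side6.png",cv2.resize(im[90:190,220:370],None,fx=5,fy=5,interpolation=cv2.INTER_CUBIC))
im,d=robot.snapshot("wrist"); cv2.imwrite("pics/wrist6.png",im)
E
```

```text
time: 12.82
tool_pos: [0.4943, -0.0032, 0.0988]
ee_rot: [-3.139, 0.005, 1.585]
wrist_force: [1.3, -0.3, -0.5]
width: 0.0004
[ 0.49432515 -0.00315961  0.09883274]
```

View pics/side6.png

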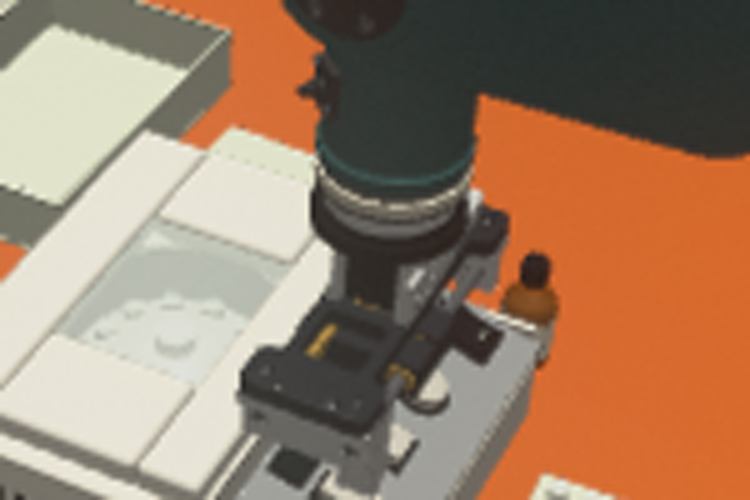

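View pics/wrist6.png

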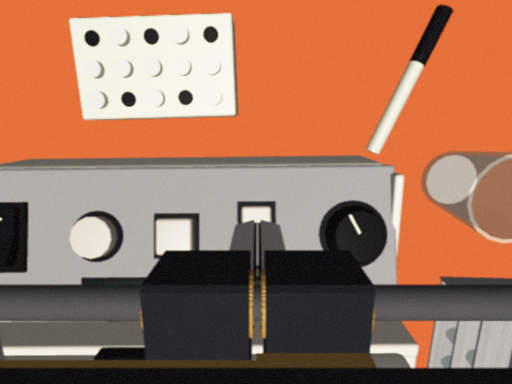

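The fingers are centred on the oblong key at (257,215), with clear gaps to the square key and the knob. I'll press slowly now.

```bash
python3 -m inch '0 0 0.2 0 1; 0 0 0.4 0 1; 0 0 0.5 0 1; 0 0 0.6 0 1; 0 0 0.7 0 1; 0 0.05 0.8 0 1; 0 0.05 0.9 0 1; 0 0.1 1.0 0 1; 0 0.1 1.1 0 1; 0 0.1 1.1 0 1; 0 0.1 1.1 0 1'
```

```text
time: 13.83
tool_pos: [0.4963, -0.0032, 0.0895]
ee_rot: [3.141, 0.005, 1.585]
wrist_force: [-0.8, 0.0, 7.4]
width: 0.0001
```

```bash
python3 -m inch '0 0 0.1 0 1; 0 0 0.2 0 1; 0 0 0.3 0 1; 0 0 0.3 0 1; 0 0 0.3 0 1'
```

```text
time: 14.25
tool_pos: [0.4965, -0.0033, 0.0891]
ee_rot: [3.14, 0.006, 1.585]
wrist_force: [-3.9, 0.3, 14.4]
width: 0.0004
```

z stopped at 0.0891, which is exactly the predicted fully-down height, with 14 N against 5.6 N needed. I'll hold that target and check it's steady, and that everything else is undisturbed.

Run:
```python
from h import *
for i in range(8):
    im,d=robot.snapshot("side"); o=robot.get_obs(); print(o['time'],o['tool_pos'].round(4),o['wrist_force'].round(1))
cv2.imwrite("pics/side7.png",cv2.resize(im[40:240,150:400],None,fx=3,fy=3))
im,d=robot.snapshot("wrist"); cv2.imwrite("pics/wrist7.png",im)
```

```text
14.3 [ 0.4965 -0.0033  0.089 ] [-3.8  1.2 14. ]
14.35 [ 0.4965 -0.0033  0.0891] [-4.1  0.1 13.2]
14.4 [ 0.4965 -0.0032  0.0891] [-4.1  0.5 13.8]
14.45 [ 0.4965 -0.0032  0.0891] [-3.9 -0.3 13.9]
14.5 [ 0.4964 -0.0033  0.089 ] [-4.6  0.3 13.8]
14.55 [ 0.4965 -0.0033  0.0891] [-4.1  0.4 13.7]
14.6 [ 0.4965 -0.0032  0.0891] [-4.5  1.3 13.9]
14.65 [ 0.4965 -0.0033  0.0891] [-4.9  0.7 13.8]
```

View pics/side7.png

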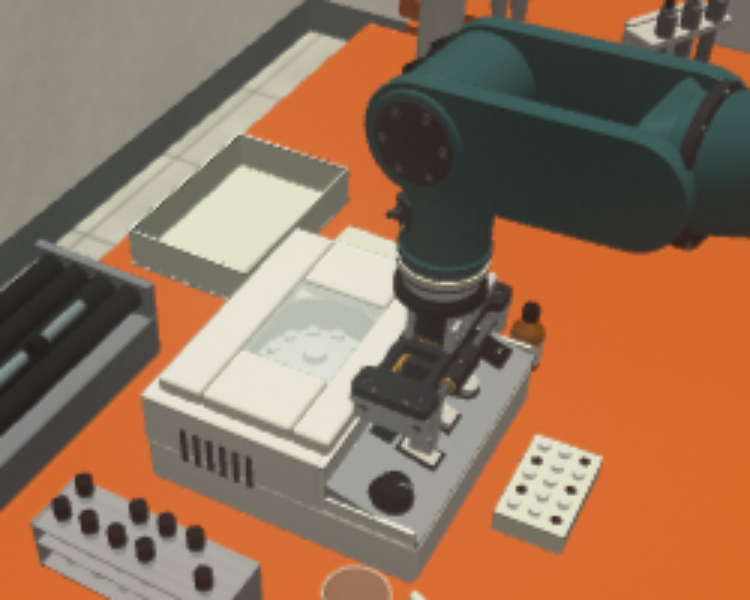

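View pics/wrist7.png

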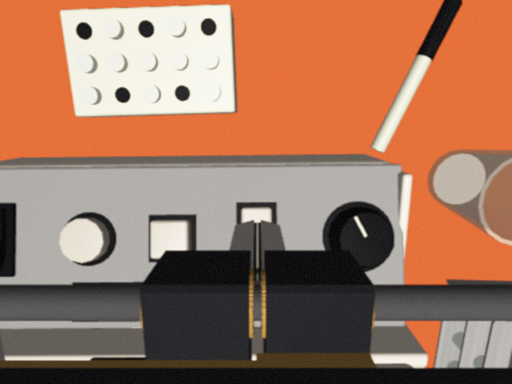

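The push is steady at 14 N. The lid is shut, the key is down at (420,455) in the side view, the square and round keys are up, and the surroundings haven't moved. I'm handing the job in while still holding the key.

```bash
python3 -c "
from bench import robot
print(robot.close_job())"
```

```text
the job is handed in; nothing more can be done
None
```

The lid is shut, the rocker is on, and the oblong short-spin key was fully down and still held when I handed the job in at about 14.7 s of the 51 s.

- **Lid:** I pushed it down slowly until it stopped. The tip stayed at z = 0.140 m while the force rose to 8.6 N, and the side picture shows it flush with the housing.
- **Rocker:** I pressed the front end to a hard stop at 18 N, with the tip about 0.4–1 mm below the predicted stop height. Wrist depth then put the front end about 7–8 mm above the deck, with the back end raised. That fits "on", but the depth slopes were noisy and read slightly high, so the force and the stop are the stronger evidence.
- **Oblong key:** It is at its stop at z = 0.0891 m, as predicted, under a steady 14 N against the 5.6 N needed.

In the last pictures the other two keys were up, and the knob and the items in view looked unmoved. The slide box, reagent bottle and part of the beaker were hidden or cut off in those views.

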